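Set a rest post to its gauge height and hold it for clamping

ROBOT

A 6-joint arm with a two-finger parallel gripper is mounted at the origin on a cart in front of the work surface, level with it; the furniture and walls round the work are solid. World frame = base frame: x ahead of the robot, y to its left, z up, the work surface at z = 0. Lengths are in m, angles in rad, forces in N, time in s.
With the tool pointing down it reaches from about 0.325 to 0.9 m from the base axis. Payload 6.1 kg.
Tool frame: the origin (TCP) lies between the finger pads; the fingertips stand 22 mm ahead of it and the grasp point (between the pads) lies 3 mm ahead of it; y points along the fingers, x is the direction in which the jaws open and shut, and the axes are right-handed (so a half turn about y gives the same grasp; the last joint's range is limited). The gripper opens to 87 mm and grips with 3 to 60 N. Pads are 19 mm wide; open, the fingers measure 117 mm over their backs; the gripper's body (75 mm by 190 mm) begins 51 mm behind the grasp point.
Start: joints at [1.023, 0.22, 1.526, -0, 1.395, -0.126], TCP at [0.256, 0.57, 0.245] pointing down, gripper open.
Joint ranges: [-2.98, 2.98], [-0.91, 2.08], [0.09, 2.57], [-1.24, 4.39], [0.2, 2.65], [-2.68, 2.68]. Speed limits (rad/s): [2.57, 2.57, 3.01, 3.14, 3.14, 3.14].

INTERFACE

Orientations are given as a 3x3 rotation matrix whose columns are the frame's x, y, z axes.
In Python, from station import arm, grab_frame, camera_model, spotter, readout gives the robot as it stands. The module is installed in compiled form; this text tells all that it offers. Calls block until the motion is done:
- arm.movep(position, orientation): joint-space move of the TCP to a pose.
- arm.servo_line(position, speed=0.15, rot=None, force_limit=None): straight line of the TCP; rot=None keeps the orientation; speed is the mean speed in m/s. With force_limit (N) it stops when the force on the tool has changed by that much, and returns True; else False.
- arm.set_joints(angles): joint-space move.
- arm.set_gripper(opening, strength=None): finger opening in m; strength is the grip in N (None keeps the last); returns when the fingers have stopped.
- arm.wait(seconds).
- arm.solve_ik(position, orientation): joint angles nearest the present ones, or None.
- grab_frame(name): name is "scene" or "top" or "wrist"; returns (picture, depth): 400x640x3 uint8, red, green, blue; 400x640 float32, m along the optical axis (not along the pixel's ray), 0 where there is no reading.
- camera_model(name): a dict with "fovy" (degrees; the focal length in pixels is half the picture's height over the tangent of half this angle, whatever the lens; pixels are square), "cx", "cy" (the principal point, pixels), "k1" (the pictures are not rectified: a ray, as slopes to the right and down, at radius r is drawn at 1 + k1 r^2 times it, then the intrinsics apply), "cam_to_world" (4x4, takes a point from camera to world coordinates). Camera axes: x right, y down, z forward; pixel columns grow to the right and rows downward; lengths in m; the calibration is good to about 2 mm. A picture is of the moment at which its call begins: read the wrist's pose just before it. camera_model takes no time and is no camera call; for the wrist camera it gives the pose at the moment of the call.
A pose or a line that the arm cannot do raises arm.MotionError and nothing moves.
- arm.finish_job(): hands the job in, once; it reports no verdict.
Trained networks look in the newest picture that a camera, given by its name, has taken for a name from the list of things; names that differ only in an ending like _2 or _b are one class to them, and where a whole thing is asked for, a point or a joint stands for the part that bears it (a point fixed in the world has none). Each returns a list of dicts, best first, with "conf" (0 to 1); they miss things now and then, are a little off and sometimes report something else, mostly with a low value. They report only what shows in the picture. A call takes as long as a camera call. They do not tell look-alikes from the thing itself.
- spotter.silhouettes(camera, target): "pixels" (400x640 bool, what is visible of it) and "rect" ([centre column, centre row, width, height] in pixels, round what is visible of it).
Readings, each from a call of its own:
- readout.get_t(): time.
- readout.get_joint_positions(): joint angles.
- readout.get_qd(): joint speeds.
- readout.get_effort(): joint torques, N m.
- readout.get_tool_pos(): TCP position.
- readout.get_orientation(): TCP orientation.
- readout.get_contact_force(): force on the tool from outside, world axes, zero at the start.
- readout.get_torque(): the same for the moment, N m.
- readout.get_width(): finger opening in m.
Only numpy, scipy, OpenCV 4.12 (cv2) and the standard library are available. Lean on these libraries where they do the work, as an engineer would, in place of code of your own. Each camera call takes 0.05 s, during which the arm holds its last target.

TASK

Set the height of the rest post in the work-support stand: slide the horseshoe gauge all the way into the guides of the stand, prongs first and either side of the post, and let go of it. Then take the post by its round head and draw it straight up out of its bore, without forcing it sideways, until its collar comes up against the underside of the gauge, and finish holding it there, lightly pressed against the gauge, so that I can tighten the clamp screw. Leave the loudspeakers, the screwdriver and the two stand-offs where they are.

Things in the scene. Friction and masses are not known exactly. Their poses are not given: they have to be found in the camera images.
- stand: Fixed work-support stand, aluminium with a grey block. Origin on the bench under its upright bore; z up. Base plate 104 x 100 x 10 mm; block 44 (x) x 58 (y) mm, top at z = 55 mm; two side plates at y = +-29 to +-37 mm, x -26 to 32 mm, up to z = 93 mm, carry black guides for the gauge, which goes in from the -x side along +x. Thumbscrew on the block's -x face (does not turn).
- gauge_seat (a point): Stand x = 0, y = 0, z = 80 mm: where the gauge's origin lies when it is home, resting on the lower guides, axes parallel to the stand's. Guides run along x on the side plates' inner faces (y = 22 to 29 mm each side); their groove is 6 mm high (z = 80 to 86 mm), 58 mm wide between the plates; end stops at x = 30.5 mm.
- guide_mouth (a point): Middle of the guides' entry, stand x = -37 mm, z = 83 mm, half-way up the groove; from here to x = -26 mm the mouth is flared above and below.
- bore_top (a point): Centre of the bore's mouth, stand z = 55 mm, on top of the grey block. Bore 13 mm diameter, 45 mm deep.
- post: Steel rest post, 119 mm long, 0.14 kg, loose in the bore. Origin on its axis at the collar's underside, z up along the post. Shank 12 mm diameter, 42 mm below the origin; collar 26 mm diameter, 5 mm thick, at first resting on the block; neck 10 mm. It rises 20 mm until the collar meets the gauge, and can lift the gauge 2 mm more before the upper guides stop it. It drops if let go.
- post_head (a point): Middle of the post's round button head (20 mm diameter, from 50 to 77 mm above the post's origin), 64 mm above the origin: where to grip it. At the start its underside is 12 mm above the stand's side plates. The gauge's fin, when home, stands 43 mm from the axis on the -x side, so close the fingers along the stand's y.
- post_collar (a point): The centre of the top face of the post's collar, 5 mm above the post's origin.
- gauge: Horseshoe gauge, flat 4 mm steel plate 108 mm long, 0.1 kg, flat on the bench at first. Origin on its underside where the post's axis stands when it is home; x towards the prongs, z up. 56 mm wide from x = -40 mm to the round prong tips at x = 30 mm; gap between prongs 16 mm wide, from x = -8 mm forward; tail 20 mm wide, back to x = -78 mm, with a black grip fin.
- gauge_grip (a point): Middle of the black grip fin, 30 (x) x 10 (y) mm, at gauge x = -58 mm, 24 mm above the plate's underside (fin from 4 to 38 mm); grip it across its 10 mm thickness (gauge y).
- speaker_1: Small loudspeaker driver, 78 x 78 x 45 mm, lying face down (the loose one; its twin by the tester is fixed). Bystander. Origin at the centre of its underside.
- driver_1: Precision screwdriver, 148 mm long, lying on the bench. Bystander. Origin at the middle of its underside, long axis y.
- spacer_1: Aluminium stand-off, 18 mm across, 30 mm tall, standing. Bystander. Origin at the centre of its underside.
- spacer_2: The other stand-off, the same. Bystander.
Mind the look-alikes: they are no part of the job. Leave any orange look-alike of the post alone.

How it is judged:
On the way:
1. the gauge is fully home in the guides and let go, with the post still down (x of gauge in the frame of stand above -0.004 m and horizontal distance between gauge and stand below 0.005 m and z of gauge in the frame of stand between 0.077 and 0.085 m and angle between the x axis of gauge and the x axis of stand, either way round below 0.09 rad and contact force between the fingers and gauge below 0.1 N and z of post in the frame of stand below 0.06 m), for 0.2 s.
At the end, for the whole second after the job is handed in: Gauge home in the guides (within 4 mm of the end, 5 mm in all, parallel within 5 degrees) and released; post still in its bore (3 mm from its axis, upright within 3.5 degrees), held by the fingers and still, the top of its collar touching the gauge's underside (over 0.2 N, within 2 mm) (x of gauge in the frame of stand above -0.004 m and horizontal distance between gauge and stand below 0.005 m and z of gauge in the frame of stand between 0.077 and 0.085 m and angle between the x axis of gauge and the x axis of stand, either way round below 0.09 rad and z of post_collar in the frame of gauge between -0.002 and 0.003 m and contact force between post and gauge above 0.2 N and contact force between the fingers and post above 1 N and horizontal distance between post and stand below 0.003 m and angle between post's own z axis and vertical below 0.06 rad and linear speed of post below 0.01 m/s); the arm keeps its last pose, push and grip.
It fails at once if the post is pressed hard against the gauge (over 40 N) (contact force between post and gauge above 40 N).
It fails at once if the post is forced sideways in its bore (over 40 N) (contact force between post and stand above 40 N).
It fails at once if a bystander is moved (over 20 mm) (distance of any of speaker_1, driver_1, spacer_1, spacer_2 from where it was at the start of the episode above 0.02 m).
It also fails if it takes over 54 s, if anything falls off the work surface, if the arm or the gripper's body presses on something with over 40 N, if the wrist force passes 120 N, or if a joint passes its speed limit or range.

## Working session

There is one attempt and no reset: what is moved stays moved. The work goes in short steps, each a Python script; the robot and the scene stay as the last script left them, time stands still between calls to the robot, and variables do not carry over. Pictures are saved under pics/ and viewed, and the job is handed in when it is done.

```bash
mkdir -p pics; ls; cat > h.py <<'E'
import numpy as np, cv2
from station import arm, grab_frame, camera_model, spotter, readout
def unproj(cam, uv, depth, cm=None):
    m=cm or camera_model(cam); f=200/np.tan(np.radians(m['fovy'])/2)
    uv=np.asarray(uv,float).reshape(-1,2)
    K=np.array([[f,0,m['cx']],[0,f,m['cy']],[0,0,1]])
    s=cv2.undistortPoints(uv.reshape(-1,1,2),K,np.array([m['k1'],0,0,0.])).reshape(-1,2)
    P=np.c_[s,np.ones(len(s))]*np.asarray(depth,float).reshape(-1,1)
    T=np.array(m['cam_to_world']); return P@T[:3,:3].T+T[:3,3]
def proj(cam,P,cm=None):
    m=cm or camera_model(cam); f=200/np.tan(np.radians(m['fovy'])/2)
    T=np.array(m['cam_to_world']); p=(np.asarray(P,float).reshape(-1,3)-T[:3,3])@T[:3,:3]
    s=p[:,:2]/p[:,2:]; s=s*(1+m['k1']*(s**2).sum(1))[:,None]
    return s*f+[m['cx'],m['cy']]
def cloud(cam,depth,mask=None,cm=None):
    ok=depth>0
    if mask is not None: ok&=mask
    v,u=np.nonzero(ok); return unproj(cam,np.c_[u,v],depth[v,u],cm),np.c_[u,v]
def save(n,p): cv2.imwrite('pics/'+n,p[:,:,::-1])
E
python3 - <<'E'
from h import *
for c in ("scene","top","wrist"):
    p,d=grab_frame(c); save(c+'0.png',p); np.save(c+'0.npy',d); m=camera_model(c); print(c,m)
    for t in ("gauge","stand","post","gauge_grip","post_head"):
        for r in spotter.silhouettes(c,t)[:3]: 
            P,_=cloud(c,d,r['pixels'],m)
            print(c,t,round(r['conf'],2),np.round(r['rect']),np.median(P,0).round(3) if len(P) else None,P.max(0).round(3) if len(P) else None)
print(readout.get_t(),readout.get_orientation())
E
```

```text
pics
scene {'fovy': 53.634101205692346, 'cx': 317.8196044364405, 'cy': 204.8650339656469, 'k1': 0.01587188968178124, 'cam_to_world': array([[ 0.59398492, -0.58971433,  0.54719184,  0.07202324],
       [-0.80447218, -0.43327128,  0.40632562, -0.43342602],
       [-0.00253353, -0.68155191, -0.73176539,  0.7379715 ],
       [ 0.        ,  0.        ,  0.        ,  1.        ]])}
scene gauge 0.98 [400. 286.  30.  45.] [ 0.536 -0.306  0.005] [ 0.588 -0.257  0.041]
scene stand 0.78 [346. 220.  43.  54.] [ 0.576 -0.14   0.034] [ 0.709 -0.061  0.097]
scene post 0.77 [308. 185.   7.  36.] [ 0.609 -0.007  0.07 ] [0.68  0.057 0.122]
scene post 0.62 [346. 207.  15.  32.] [ 0.588 -0.131  0.093] [ 0.707 -0.054  0.135]
scene post 0.54 [361. 178.  13.  34.] [ 0.704 -0.095  0.069] [ 0.813 -0.024  0.121]
scene gauge_grip 0.78 [402. 287.  33.  42.] [ 0.536 -0.307  0.005] [ 0.588 -0.255  0.041]
scene post_head 0.82 [309. 186.  10.  39.] [ 0.609 -0.007  0.076] [0.688 0.07  0.122]
scene post_head 0.61 [349. 204.  14.  29.] [ 0.589 -0.131  0.097] [ 0.676 -0.077  0.135]
top {'fovy': 45.01888443320265, 'cx':
[... 1019 characters left out ...]
.51 [339. 177.  10.  14.] [ 0.587 -0.127  0.111] [ 0.599 -0.116  0.135]
wrist {'fovy': 65.01657555249443, 'cx': 321.680144839229, 'cy': 203.40835776235642, 'k1': -0.008455892563183905, 'cam_to_world': array([[ 4.08602225e-01,  8.71510186e-01,  2.71135054e-01,
         1.79769859e-01],
       [ 9.12712427e-01, -3.89995115e-01, -1.21900923e-01,
         6.03846275e-01],
       [-4.96549334e-04,  2.97277322e-01, -9.54791049e-01,
         3.83886761e-01],
       [ 0.00000000e+00,  0.00000000e+00,  0.00000000e+00,
         1.00000000e+00]])}
0.9 [[ 4.09350930e-01  2.77818436e-05 -9.12377014e-01]
 [ 9.12377014e-01  2.74499487e-05  4.09350931e-01]
 [ 3.64172258e-05 -9.99999999e-01 -1.41108535e-05]]
```

View pictures.

```bash
python3 - <<'E'
import cv2
s=cv2.imread('pics/scene0.png'); t=cv2.imread('pics/top0.png')
cv2.imwrite('pics/s_crop.png',cv2.resize(s[120:370,230:500],None,fx=2.4,fy=2.4,interpolation=3)[:600])
cv2.imwrite('pics/t_crop.png',cv2.resize(t[90:290,230:480],None,fx=3,fy=3,interpolation=3)[:600])
E
```

```text
(no output)
```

View pics/s_crop.png

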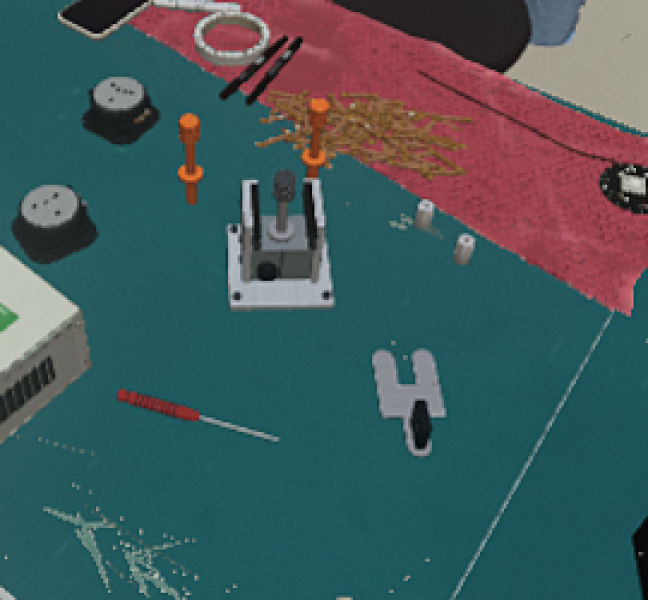

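View pics/t_crop.png

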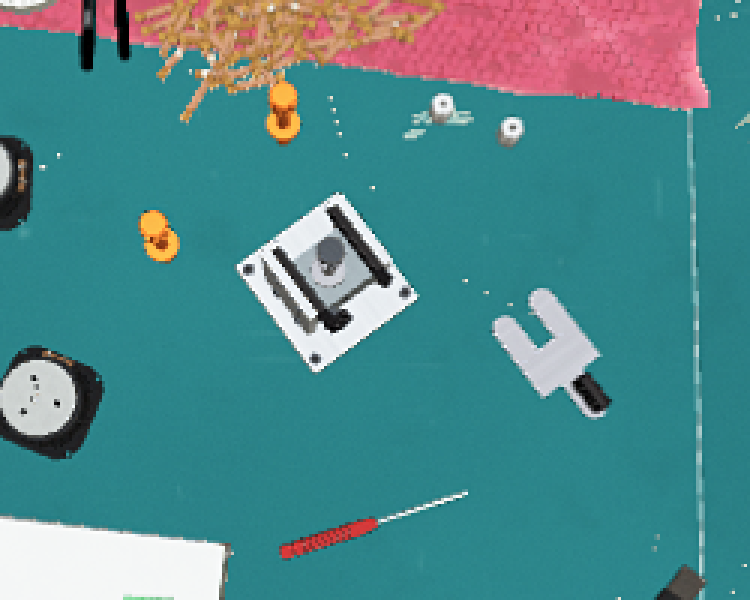

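View pics/scene0.png

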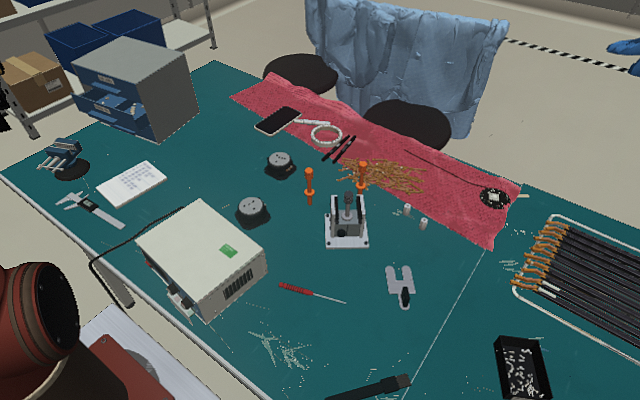

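```bash
cat >> h.py <<'E'
def Rdown(yaw):  # tool x = frame y, camera on -x side
    c,s=np.cos(yaw),np.sin(yaw); return np.array([[-s,0,-c],[c,0,-s],[0,-1,0.]])
E
python3 - <<'E'
from h import *
yaw=np.radians(33)
for n,tgt in (("stand",(0.585,-0.125)),("gauge",(0.525,-0.31))):
    p=np.array([*tgt,0.27])-0.03*np.array([np.cos(yaw),np.sin(yaw),0])
    arm.movep(p,Rdown(yaw)); arm.wait(0.3)
    m=camera_model("wrist"); im,d=grab_frame("wrist"); save('w_'+n+'.png',im)
    np.savez('w_'+n,im=im,d=d,T=m['cam_to_world'])
    for t in (("stand","post") if n=="stand" else ("gauge",)):
        for r in spotter.silhouettes("wrist",t)[:2]: 
            print(t,r['conf'],np.round(r['rect'])); np.save('mask_%s_%s.npy'%(n,t),r['pixels'])
    print(readout.get_t(),readout.get_tool_pos(),p,readout.get_contact_force())
E
```

```text
stand 0.76 [316. 202.  82.  98.]
post 0.93 [388. 267.  25.  33.]
post 0.87 [316. 219.  26.  47.]
4.0833 [ 0.5598698  -0.1412265   0.27001754] [ 0.55983988 -0.14133917  0.27      ] [ 0.19360581  0.17148933 -0.55687517]Traceback (most recent call last):
  File "<stdin>", line 5, in <module>
station.MotionError: the arm cannot take that pose within its joint ranges
```

View pics/w_stand.png

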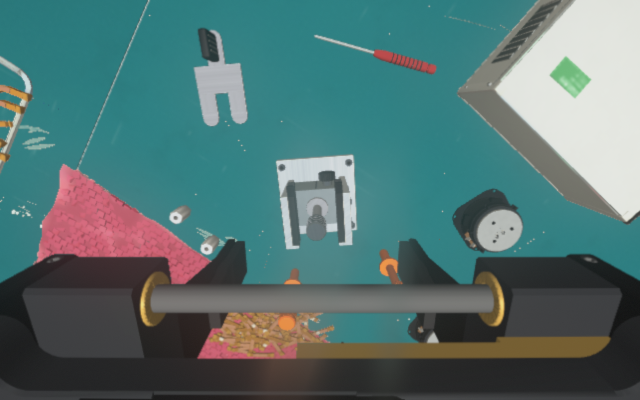

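```bash
python3 - <<'E'
from h import *
print(readout.get_joint_positions())
for y in range(0,360,15):
    r=[arm.solve_ik([0.51+a,-0.31+b,z],Rdown(np.radians(y))) for a,b,z in ((0,0,.27),(0,0,.15),(0,0,.03))]
    print(y,[None if q is None else np.round(q,2) for q in r][::2])
E
```

```text
[-3.83643659e-01  9.11884786e-02  1.62333879e+00 -2.42955578e-07
  1.42705128e+00 -2.53055327e+00]
0 [array([-0.68,  0.14,  1.57, -0.  ,  1.43, -2.25]), array([-0.68,  0.4 ,  1.74, -0.  ,  1.  , -2.25])]
15 [array([-0.68,  0.14,  1.57, -0.  ,  1.43, -2.51]), array([-0.68,  0.4 ,  1.74, -0.  ,  1.  , -2.51])]
30 [None, None]
45 [None, None]
60 [None, None]
75 [None, None]
90 [array([-0.68,  0.14,  1.57, -0.  ,  1.43,  2.46]), array([-0.68,  0.4 ,  1.74, -0.  ,  1.  ,  2.46])]
105 [array([-0.68,  0.14,  1.57, -0.  ,  1.43,  2.2 ]), array([-0.68,  0.4 ,  1.74, -0.  ,  1.  ,  2.2 ])]
120 [array([-0.68,  0.14,  1.57, -0.  ,  1.43,  1.94]), array([-0.68,  0.4 ,  1.74, -0.  ,  1.  ,  1.94])]
135 [array([-0.68,  0.14,  1.57,  0.  ,  1.43,  1.68]), array([-0.68,  0.4 ,  1.74, -0.  ,  1.  ,  1.68])]
150 [array([-0.68,  0.14,  1.57, -0.  ,  1.43,  1.42]), array([-0.68,  0.4 ,  1.74, -0.  ,  1.  ,  1.42])]
165 [array([-0.68,  0.14,  1.57, -0.  ,  1.43,  1.15]), array([-0.68,  0.4 ,  1.74, -0.  ,  1.  ,  1.15])]
180 [array([-0.68,  0.14,  1.57, -0.  ,  1.43,  0.89]), array([-0.68,  0.4 ,  1.74, -
[... 498 characters left out ...]
0.42]), array([-0.68,  0.4 ,  1.74, -0.  ,  1.  , -0.42])]
270 [array([-0.68,  0.14,  1.57, -0.  ,  1.43, -0.68]), array([-0.68,  0.4 ,  1.74, -0.  ,  1.  , -0.68])]
285 [array([-0.68,  0.14,  1.57, -0.  ,  1.43, -0.94]), array([-0.68,  0.4 ,  1.74, -0.  ,  1.  , -0.94])]
300 [array([-0.68,  0.14,  1.57, -0.  ,  1.43, -1.2 ]), array([-0.68,  0.4 ,  1.74, -0.  ,  1.  , -1.2 ])]
315 [array([-0.68,  0.14,  1.57, -0.  ,  1.43, -1.46]), array([-0.68,  0.4 ,  1.74, -0.  ,  1.  , -1.46])]
330 [array([-0.68,  0.14,  1.57, -0.  ,  1.43, -1.73]), array([-0.68,  0.4 ,  1.74, -0.  ,  1.  , -1.73])]
345 [array([-0.68,  0.14,  1.57, -0.  ,  1.43, -1.99]), array([-0.68,  0.4 ,  1.74, -0.  ,  1.  , -1.99])]
```

```bash
python3 - <<'E'
from h import *
yaw=np.radians(33); ex=np.array([np.cos(yaw),np.sin(yaw),0])
for n,tgt,z,sh in (("stand",(0.585,-0.13),.24,.05),("gauge",(0.535,-0.305),.16,.05)):
    p=np.array([*tgt,z])+sh*ex
    arm.movep(p,Rdown(yaw+np.pi)); arm.wait(0.2)
    m=camera_model("wrist"); im,d=grab_frame("wrist"); save('w2_'+n+'.png',im)
    np.savez('w2_'+n,im=im,d=d,T=m['cam_to_world'])
    r=spotter.silhouettes("wrist",n)
    print(n,[(x['conf'],np.round(x['rect'])) for x in r]); 
    if r: np.save('mask2_%s.npy'%n,r[0]['pixels'])
    print(readout.get_t(),readout.get_tool_pos()-p,readout.get_contact_force())
E
```

```text
stand [(0.67, array([321., 222.,  88., 107.]))]
7.1083 [-5.49238651e-06 -4.22266443e-05  1.83329808e-05] [0.17980167 0.67273304 0.38174124]
gauge [(0.87, array([320., 238.,  60.,  90.]))]
8.225 [0.00091486 0.00104825 0.00081556] [ 0.28603306 -0.38234786 -0.39730737]
```

View pics/w2_stand.png

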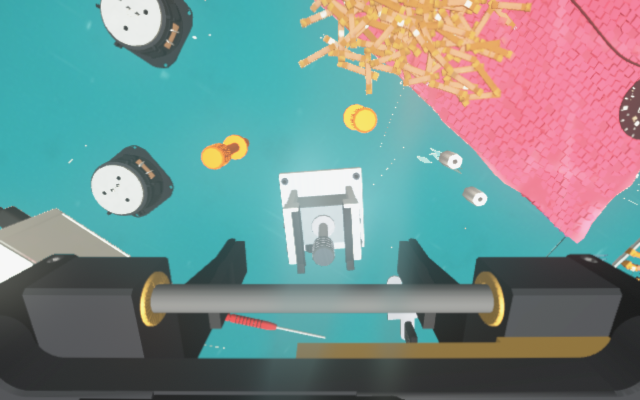

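View pics/w2_gauge.png

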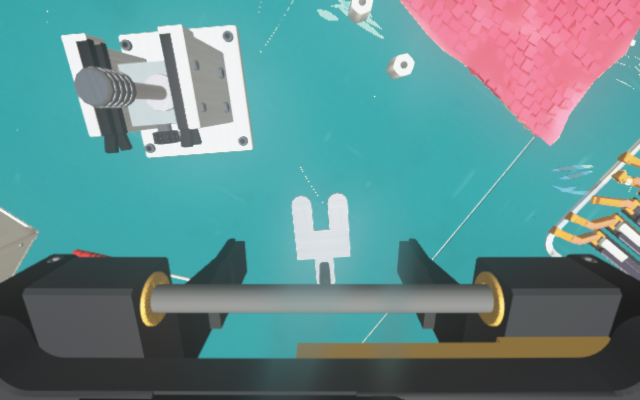

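```bash
cat > fit.py <<'E'
from h import *
from scipy.optimize import least_squares
def load(n):
    z=np.load(n+'.npz'); m=dict(camera_model('wrist')); m['cam_to_world']=z['T']; return z['im'],z['d'],m
def box(P,lo,hi):
    lo,hi=np.array(lo),np.array(hi); q=np.abs(P-(lo+hi)/2)-(hi-lo)/2
    return np.linalg.norm(np.maximum(q,0),axis=1)+np.minimum(q.max(1),0)
def cyl(P,r,z0,z1):
    q=np.c_[np.hypot(P[:,0],P[:,1])-r,np.abs(P[:,2]-(z0+z1)/2)-(z1-z0)/2]
    return np.linalg.norm(np.maximum(q,0),axis=1)+np.minimum(q.max(1),0)
def sdf_stand(P):  # base centre in x unknown -> excluded unless given
    D=[box(P,(-.022,-.029,0),(.022,.029,.055)),
       box(P,(-.026,.029,0),(.032,.037,.093)),box(P,(-.026,-.037,0),(.032,-.029,.093)),
       cyl(P,.013,.055,.060),cyl(P,.005,.060,.105),cyl(P,.010,.105,.132)]
    return np.min(D,0)
def sdf_gauge(P):
    D=[box(P,(-.040,-.028,0),(-.008,.028,.004)),box(P,(-.068,-.010,0),(-.04,.010,.004)),
       cyl(P-[-.068,0,0],.010,0,.004),
       box(P,(-.073,-.005,.004),(-.043,.005,.038))]
    for s in (1,-1):
        D+=[box(P,(-.008,min(s*.008,s*.028),0),(.020,max(s*.008,s*.028),.004)),cyl(P-[.020,s*.018,0],.010,0,.004)]
    return np.min(D,0)
def tf(P,x):
    c,s=np.cos(x[2]),np.sin(x[2]); Q=P-[x[0],x[1],x[3]]
    return np.c_[Q[:,0]*c+Q[:,1]*s,-Q[:,0]*s+Q[:,1]*c,Q[:,2]]
def fit(P,sdf,x0):
    r=least_squares(lambda x:sdf(tf(P,x)),x0,loss='soft_l1',f_scale=.0015,x_scale=[.01,.01,.1,.01])
    e=np.abs(sdf(tf(P,r.x))); return r.x,np.median(e),len(P)
E
python3 - <<'E'
from fit import *
for names in (['w_stand'],['w2_stand'],['w2_gauge'],['w_stand','w2_stand','w2_gauge']):
    C=[]
    for n in names:
        im,d,m=load(n); P,uv=cloud('wrist',d,None,m); C.append(P)
    P=np.vstack(C)
    b=P[(np.abs(P[:,2])<.005)]; print(names,'bench z',np.median(b[:,2]))
    x=np.array([.587,-.127,np.radians(33),0])
    for it in range(4):
        L=tf(P,x); k=(np.abs(L[:,0])<.05)&(np.abs(L[:,1])<.045)&(L[:,2]>.016)&(L[:,2]<.16)&(np.abs(sdf_stand(L))<(.02,.012,.006,.006)[it])
        x,e,n=fit(P[k],sdf_stand,x)
    print('stand',x.round(4),np.degrees(x[2]),e,n)
    x=np.array([.55,-.297,np.radians(33),0])
    for it in range(4):
        L=tf(P,x); k=(np.abs(L[:,2])<.05)&(L[:,2]>.002)&(np.abs(sdf_gauge(L))<(.03,.012,.006,.006)[it])
        if k.sum()<50: break
        x,e,n=fit(P[k],sdf_gauge,x)
    print('gauge',x.round(4),np.degrees(x[2]),e,n)
E
```

```text
['w_stand'] bench z 0.001018611470935682
stand [ 0.5893 -0.1279  0.6555 -0.0009] 37.55528015218256 0.00046388857454088793 3505
gauge [ 0.5492 -0.2934  0.6462 -0.0008] 37.025927888937595 0.0006557442911694629 3630
['w2_stand'] bench z 0.0011214131900798563
stand [ 0.5893 -0.1279  0.6532 -0.0007] 37.424465878938804 0.00045282522579398465 4431
gauge [ 5.488e-01 -2.912e-01  6.910e-01 -6.000e-04] 39.58971609552986 0.0005087857983789423 785
['w2_gauge'] bench z 0.0010788524603853322
stand [ 0.5888 -0.1281  0.6498 -0.0009] 37.233398566046084 0.0004585697517173028 12582
gauge [ 0.5531 -0.2917  0.6425 -0.0007] 36.81227207017529 0.0005705853814112309 4114
['w_stand', 'w2_stand', 'w2_gauge'] bench z 0.0010731087961998176
stand [ 0.5891 -0.1279  0.6512 -0.0008] 37.30873237087902 0.0004458893369626328 20478
gauge [ 0.5502 -0.2924  0.6546 -0.0008] 37.50811167036063 0.000567893541733616 8454
```

```bash
python3 - <<'E'
from fit import *
def sd2(L):
    Q=np.c_[L[:,:2],np.full(len(L),.002)]
    return sdf_gauge(Q) # inside clipped at -2mm
for names in (['w_stand'],['w2_gauge']):
    A=[];Y=[]
    for n in names:
        im,d,m=load(n); P,uv=cloud('wrist',d,None,m)
        hsv=cv2.cvtColor(im,cv2.COLOR_RGB2HSV)[uv[:,1],uv[:,0]]
        k=(np.hypot(P[:,0]-.53,P[:,1]+.305)<.10)&(P[:,2]<.03)
        # positions on plane: use ray hit at z=.0045 approx via actual point
        S=hsv[:,1]; print(n,np.percentile(S[k],[5,20,50,80]))
        ok=(S<90)|(hsv[:,2]<60)
        # drop tall/black fin points & cable
        kk=k&~((hsv[:,2]<90))&(P[:,2]<.009)
        A.append(P[kk]);Y.append(ok[kk]); print(kk.sum(),ok[kk].sum(),np.median(P[kk&ok][:,2]),np.median(P[kk&~ok][:,2]))
    A=np.vstack(A);Y=np.hstack(Y)
    f=lambda x:1/(1+np.exp(np.clip(sd2(tf(A,[*x,0]))/.0012,-30,30)))-Y
    best=None
    for dx in (-.006,0,.006):
        for dy in (-.006,0,.006):
            r=least_squares(f,[.551+dx,-.293+dy,.65],x_scale=[.01,.01,.1],diff_step=1e-4)
            if best is None or r.cost<best.cost: best=r
    print(best.x.round(4),np.degrees(best.x[2]),best.cost)
    # fin
    im,d,m=load(names[0]); P,uv=cloud('wrist',d,None,m); L=tf(P,[*best.x,0])
    k=(np.abs(L[:,0]+.058)<.025)&(np.abs(L[:,1])<.015)&(L[:,2]>.034)
    print('fin top',k.sum(),L[k].min(0).round(4),L[k].max(0).round(4),np.median(L[k],0).round(4))
E
```

```text
w_stand [ 11. 148. 156. 162.]
21316 2675 0.0030470058783564347 0.000995785975851926
[ 0.5508 -0.2926  0.6518] 37.34488297255571 101.5381521008689
fin top 281 [-0.0724 -0.0051  0.034 ] [-0.043   0.0057  0.0402] [-0.0577  0.0011  0.0367]
w2_gauge [ 10. 115. 142. 153.]
21449 3350 0.0032084950423722502 0.001079933527862842
[ 0.5507 -0.2928  0.6572] 37.65296558070015 137.63636579484836
fin top 74 [-0.0497 -0.0045  0.0341] [-0.0424  0.0052  0.0383] [-0.0454  0.0001  0.0368]
```

```bash
cat >> fit.py <<'E'
S=np.array([.589,-.128,.6515]); G=np.array([.5508,-.2927,.654])
def s2w(x,y,z,F=S):
    c,s=np.cos(F[2]),np.sin(F[2]); return np.array([F[0]+c*x-s*y,F[1]+s*x+c*y,z])
RS=Rdown(S[2]+np.pi); RG=Rdown(G[2]+np.pi)
def snap(n):
    m=camera_model("wrist"); im,d=grab_frame("wrist"); save(n+'.png',im); np.savez(n,im=im,d=d,T=m['cam_to_world'])
E
python3 - <<'E'
from fit import *
p=s2w(-.058,0,.09,G); arm.set_gripper(.05,40); arm.movep(p,RG)
p[2]=.029; print(arm.servo_line(p,.12,force_limit=15))
arm.set_gripper(0,40); print('w',readout.get_width(),readout.get_contact_force())
p[2]=.110; arm.servo_line(p,.15)
print('w',readout.get_width(),readout.get_contact_force())
q=s2w(-.10-.058,0,.110); arm.servo_line(q,.2,rot=RS); arm.wait(.2)
snap('w3'); print(readout.get_t(),readout.get_tool_pos()-q,readout.get_width())
E
```

```text
False
w 0.009996176136828664 [ 0.03395067 -0.89438677  0.92542049]
w 0.009678230070124265 [-0.19152223  0.29074805 -1.51740884]
12.7167 [ 3.08542291e-04 -9.22645461e-04  9.11198341e-06] 0.009577244497449339
```

View pics/w3.png

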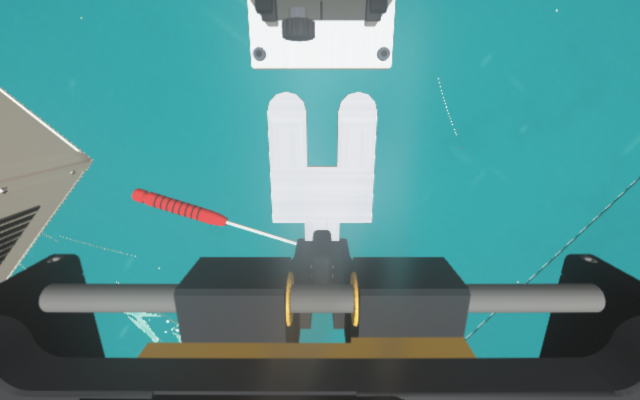

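```bash
cat >> fit.py <<'E'
def gaugefit(n,x0):
    im,d,m=load(n); P,uv=cloud('wrist',d,None,m); x=np.array(x0,float)
    L=tf(P,x); k=(np.abs(L[:,0]+.005)<.034)&(np.abs(L[:,1])<.03)&(np.abs(L[:,2]-.004)<.006)
    A=np.c_[L[k][:,0],L[k][:,1],np.ones(k.sum())]; c=np.linalg.lstsq(A,L[k][:,2],rcond=None)[0]
    print('plate: slope x,y (deg)',np.degrees(c[:2]).round(2),'top z at origin rel',c[2].round(4),k.sum())
    L=tf(P,x); 
    for it in range(3):
        L=tf(P,x); k=(np.abs(sdf_gauge(L))<(.010,.006,.005)[it])&(L[:,0]>-.042)&(L[:,2]<.012)
        x,e,nn=fit(P[k],sdf_gauge,x)
    print('gauge',x.round(4),np.degrees(x[2]).round(2),e,nn); return x
E
python3 - <<'E'
from fit import *
o=s2w(-.10,0,0); x=gaugefit('w3',[o[0],o[1],S[2],.081])
L=tf(np.array([[x[0],x[1],0]]),[*S,0]); print('in stand',L, np.degrees(x[2]-S[2]))
# 2D outline check via lateral edges of plate points
im,d,m=load('w3');P,uv=cloud('wrist',d,None,m);Q=tf(P,[*S,0]);k=(np.abs(Q[:,2]-.085)<.005)&(np.abs(Q[:,1])<.05)
for a in np.arange(-.135,-.068,.01):
    j=k&(np.abs(Q[:,0]-a)<.002); print(a.round(3),Q[j][:,1].min().round(4),Q[j][:,1].max().round(4),np.median(Q[j][:,2]).round(4))
print(Q[k][:,0].max())
E
```

```text
plate: slope x,y (deg) [-0.15 -0.  ] top z at origin rel 0.0031 11017
gauge [ 0.5093 -0.1894  0.6465  0.0802] 37.04 0.00039792591654959353 11356
in stand [[-0.10060356 -0.00046333  0.        ]] -0.28430313861679135
-0.135 -0.0281 0.0272 0.0842
-0.125 -0.0282 0.0276 0.0842
-0.115 -0.0283 0.0276 0.0842
-0.105 -0.0283 0.0276 0.0842
-0.095 -0.0286 0.0275 0.0842
-0.085 -0.0283 0.0276 0.0841
-0.075 -0.0275 0.0266 0.0841
-0.03162028568217368
```

```bash
python3 - <<'E'
from fit import *
y=.0004; off=-.058+.0006
for gx,sp in ((-.06,.08),(-.03,.06),(.001,.05)):
    r=arm.servo_line(s2w(gx+off,y,.110),sp,force_limit=12)
    print(gx,r,readout.get_contact_force().round(2),tf(readout.get_tool_pos()[None],[*S,0]).round(4),readout.get_t())
    if r: break
snap('w4')
E
```

```text
-0.06 False [-0.77  0.44 -0.96] [[-0.1171  0.0007  0.1098]] 13.375
-0.03 False [-0.11  0.18 -2.06] [[-0.0871  0.0003  0.11  ]] 14.025
0.001 False [-0.01 -1.94 -0.33] [[-0.0563  0.0003  0.11  ]] 14.7917
```

View pics/w4.png

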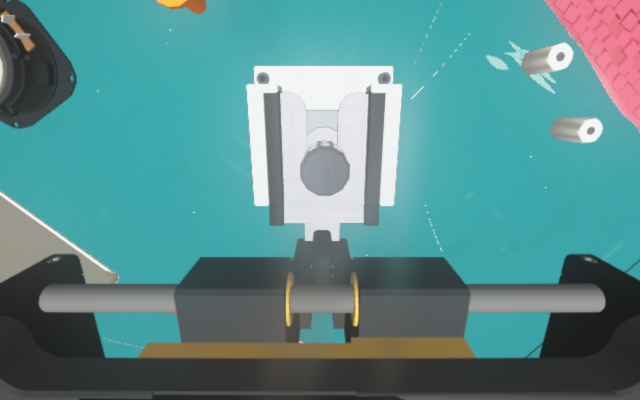

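```bash
python3 - <<'E'
from fit import *
off=-.0574
r=arm.servo_line(s2w(.004+off,.0004,.110),.02,force_limit=8)
print(r,readout.get_contact_force().round(2),tf(readout.get_tool_pos()[None],[*S,0]).round(4))
p=readout.get_tool_pos().copy(); 
p[2]-=.0008; arm.servo_line(p,.02,force_limit=8)
snap('w5'); o=s2w(0,0,0); x=gaugefit('w5',[o[0],o[1],S[2],.080]); print(tf(np.array([[x[0],x[1],x[3]]]),[*S,0]))
im,d,m=load('w5');P,uv=cloud('wrist',d,None,m)
x=np.array([*S,-.0008]);
L=tf(P,x);k=(L[:,2]>.07)&(L[:,2]<.16)&(np.abs(sdf_stand(L))<.008)&((np.abs(L[:,1])>.031)|(L[:,2]>.1))
print('stand',fit(P[k],sdf_stand,x))
print(readout.get_t())
E
```

```text
True [-0.73 -1.78 -0.47] [[-0.056   0.0002  0.1095]]
plate: slope x,y (deg) [-0.08 -0.03] top z at origin rel 0.0035 7321
gauge [ 0.593  -0.1251  0.6574  0.0846] 37.67 0.0019036810519607872 12587
[[ 4.94295662e-03 -7.19314478e-05  8.45937534e-02]]
stand (array([ 0.58954145, -0.12770684,  0.65213577, -0.00084914]), np.float64(0.00041049919916956445), 5121)
15.35
```

```bash
python3 - <<'E'
from fit import *
arm.set_gripper(.05); arm.wait(.1); print(readout.get_width(),readout.get_contact_force().round(2))
p=readout.get_tool_pos().copy(); p[2]=.20; arm.servo_line(p,.15)
q=s2w(-.075,0,.20); arm.servo_line(q,.15); arm.wait(.3); snap('w6')
im,d,m=load('w6');P,uv=cloud('wrist',d,None,m)
x=np.array([*S,-.0008])
for it in range(2):
    L=tf(P,x);k=(L[:,2]>.07)&(L[:,2]<.16)&(np.abs(sdf_stand(L))<.008)&((np.abs(L[:,1])>.031)|(L[:,2]>.1))
    x=fit(P[k],sdf_stand,x)[0]
print('stand',x,k.sum())
L=tf(P,x);h=(np.hypot(L[:,0],L[:,1])<.014)&(L[:,2]>.1);H=L[h]; t=H[H[:,2]>.129]
print('head',h.sum(),H.min(0),H.max(0),t.mean(0),t.min(0),t.max(0))
r=least_squares(lambda v:cyl(H-[v[0],v[1],0],.010,.105,.132),[0,0],loss='soft_l1',f_scale=.001); print('head xy in stand',r.x)
g=(np.abs(L[:,2]-.084)<.003)&(np.abs(L[:,1])<.021)&(np.abs(L[:,0])<.05); print('gauge pts x',np.percentile(L[g],[0,1,99,100],axis=0).round(4))
f=(np.abs(L[:,1])<.012)&(L[:,2]>.110)&(L[:,0]<-.03);print('fin',L[f].min(0).round(4),L[f].max(0).round(4)) if f.any() else 0
print(readout.get_t())
E
```

```text
0.04971274446832511 [-0.33  0.22 -0.27]
stand [ 0.58997483 -0.12739354  0.65293085 -0.0008139 ] 2124
head 786 [-0.01036094 -0.00960773  0.12611998] [0.00896461 0.01001749 0.13407779] [-7.00883741e-04  1.06200116e-05  1.31697166e-01] [-0.01036094 -0.00952066  0.12907098] [0.0089468  0.00985747 0.13407779]
head xy in stand [-8.22548082e-04  4.01914186e-05]
gauge pts x [[-0.0499 -0.021   0.0815]
 [-0.047  -0.0206  0.0824]
 [ 0.0289  0.0207  0.0856]
 [ 0.0305  0.021   0.0864]]
fin [-0.0717 -0.012   0.1104] [-0.0423  0.012   0.2927]
17.775
```

View pics/w6.png

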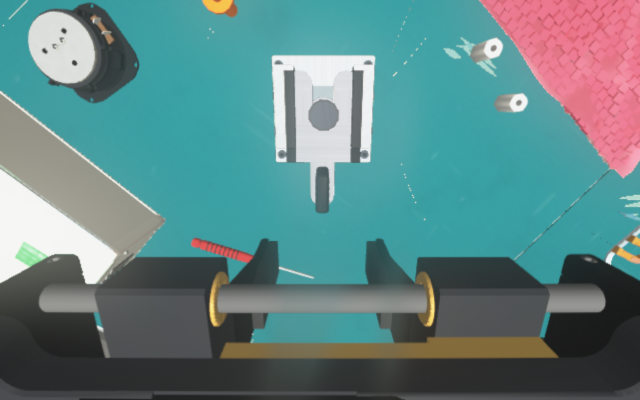

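```bash
python3 - <<'E'
from fit import *
arm.movep(s2w(.0003,0,.20),RS)
print(arm.servo_line(s2w(.0003,0,.122),.12,force_limit=12)); arm.wait(.2)
f=lambda:np.mean([readout.get_contact_force() for _ in range(5)],0)
f0=f(); print('pre',f0.round(2))
arm.set_gripper(.024,20); arm.set_gripper(0,20); arm.wait(.2)
print('w',readout.get_width(),(f()-f0).round(2),readout.get_tool_pos(),readout.get_t()); snap('w7')
E
```

```text
False
pre [-0.29 -0.07  0.05]
w 0.019254403981219723 [-0.45 -1.62 -0.36] [ 0.58925235 -0.12785548  0.12198979] 20.425
```

View pics/w7.png

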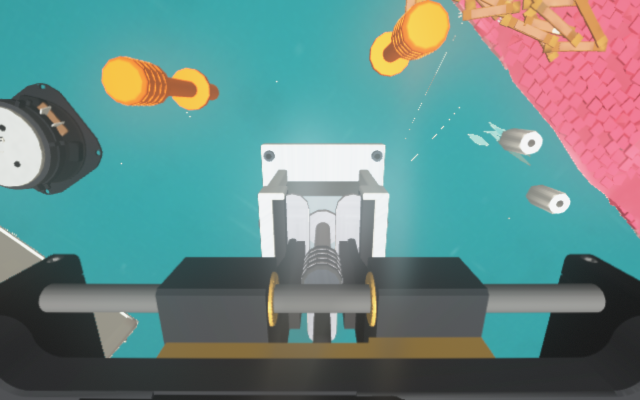

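```bash
python3 - <<'E'
from fit import *
f=lambda:np.mean([readout.get_contact_force() for _ in range(8)],0)
z0=readout.get_tool_pos()[2]; p=np.array([*s2w(.0003,0,0)[:2],z0])
def go(h,s,fl=None):
    q=p.copy(); q[2]=.122+h; r=arm.servo_line(q,s,force_limit=fl); arm.wait(.15)
    F=f(); print(h,r,F.round(2),(readout.get_tool_pos()[2]-z0).round(4),round(readout.get_width(),4),round(readout.get_t(),2)); return F
go(.004,.03,15); go(.012,.05,15); F0=go(.0185,.04,15)
snap('w8')
for h in (.0192,.0197,.0202,.0207,.0212):
    F=go(h,.02,6)
    if F[2]-F0[2]<-2.5: break
snap('w9')
E
```

```text
0.004 False [-0.68 -0.03 -1.79] 0.0038 0.0188 20.91
0.012 False [ 0.09 -0.61 -2.55] 0.012 0.0191 21.37
0.0185 False [ 1.19 -0.86 -1.58] 0.0184 0.019 21.83
0.0192 False [-0.29 -0.41 -1.13] 0.0192 0.019 22.28
0.0197 False [-0.65 -0.1  -1.7 ] 0.0197 0.0192 22.68
0.0202 False [-0.1  -0.48 -2.87] 0.0201 0.0188 23.08
0.0207 False [-0.58 -0.87 -3.64] 0.0206 0.019 23.48
0.0212 False [-0.13 -0.86 -3.15] 0.0212 0.019 23.88
```

```bash
python3 - <<'E'
from fit import *
F=[]
for _ in range(12): F.append(readout.get_contact_force()); arm.wait(.1)
print(np.mean(F,0),np.std(F,0))
snap('w10')
for n in ('w7','w8','w10'):
    im,d,m=load(n);P,uv=cloud('wrist',d,None,m); L=tf(P,[*S,-.0008])
    for nm,k in (('prong',(np.abs(L[:,2]-.084)<.0045)&(np.abs(np.abs(L[:,1])-.016)<.004)&(L[:,0]>.014)&(L[:,0]<.028)),
      ('collar',(np.hypot(L[:,0],L[:,1])<.0125)&(L[:,2]>.05)&(L[:,2]<.0835)&(np.abs(L[:,1])<.0065)&(L[:,0]>.006)),('sideplate',(np.abs(np.abs(L[:,1])-.033)<.003)&(np.abs(L[:,0]-.02)<.01)&(np.abs(L[:,2]-.093)<.006))):
        print(n,nm,k.sum(),np.percentile(L[k][:,2],[25,50,75]).round(4) if k.any() else 0)
E
python3 - <<'E'
import cv2
i=cv2.imread('pics/w10.png'); cv2.imwrite('pics/w10c.png',cv2.resize(i[130:350,220:420],None,fx=2.7,fy=2.7,interpolation=3))
E
```

```text
[-0.20150848 -0.27715973 -2.92095012] [0.435453   0.41932422 0.37577432]
w7 prong 596 [0.0837 0.0841 0.0845]
w7 collar 158 [0.0595 0.0599 0.0606]
w7 sideplate 691 [0.0926 0.093  0.0934]
w8 prong 492 [0.0836 0.084  0.0844]
w8 collar 282 [0.055  0.0777 0.0786]
w8 sideplate 570 [0.0926 0.093  0.0934]
w10 prong 489 [0.0852 0.0856 0.0861]
w10 collar 274 [0.0551 0.0805 0.0813]
w10 sideplate 560 [0.0926 0.093  0.0935]
```

View pics/w10c.png

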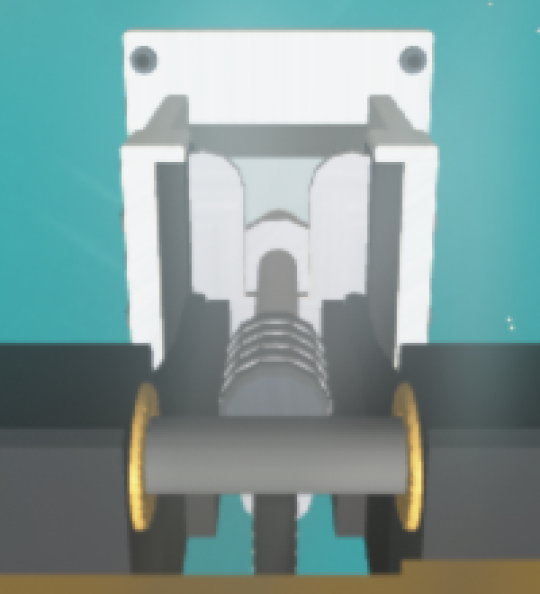

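```bash
python3 - <<'E'
from fit import *
print(readout.get_width(),readout.get_contact_force(),readout.get_t()); arm.finish_job()
E
```

```text
0.019224145642907156 [-0.39516142  0.23282907 -3.31585466] 25.1833
the job is handed in; nothing more can be done
```

The gauge is home in the guides and released. I drew the post up 21.2 mm by its head and left it held lightly against the gauge. The job was handed in at about 25 s; the system reports no verdict.

**Gauge:** I slid it in until it met the end stops. A wrist picture after release showed the prong tips at stand x = 30.5 mm and the fin in its home position.

**Post:** I gripped the head across the stand's y with 20 N and lifted straight up; side forces stayed under about 2 N. The last depth picture shows the collar top at about 80.5 mm. The gauge's prongs have risen about 1.6 mm. The downward load on the tool rose from about 1.6 N to about 2.9 N. So the collar is touching and carrying part of the gauge's weight, at roughly 1 N.

**Checks that disagreed or were weak:**
- **Tilt:** the gauge's centre of mass lies behind the collar, so by my geometry it should sit slightly nose-up within the guides' play, about 1–2°. I did not measure this.
- **Force noise:** readings vary by about 0.4 N, so the 1 N contact figure is approximate. The rise of the prongs is the firmer evidence.
- **Failed fit:** one depth fit of the gauge, while it was still gripped in the guides, was thrown off by nearby parts. I relied on the end-stop contact and the later picture instead.

I kept the arm clear of the bystanders and the orange look-alikes and felt no contact with them, but I did not measure their positions again at the end.

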